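# Set the starch spreader's gap to the gauge from the open side

### The job

Set the starch spreader's gap with the longer of the two wooden gauge blocks: draw the sliding blade back by its loose handle, stand the gauge flat and lengthways in the gap by the middle of the fixed lip, then bring the blade up onto it from the open side until it nips the gauge against the lip lightly but firmly, at about 10 N. Then let go of everything, with the gauge left nipped in the gap and the handle's play still taken up towards the gauge; leave the other things on the table alone.

Things in the scene. Friction and masses are not known exactly. Their poses are not given: they have to be found in the camera images.
- spreader: Fixed dark wooden bed lying on the table, 120 (x) by 290 (y) by 18 mm high; origin on the table under the working centre line, z up. The blade slides along its y axis: +y is closing (towards the lip), -y is opening. In its own frame the bed spans y -175 to +115 mm, x +-60 mm; all its top is flat at z = 18 mm.
- lip: Fixed aluminium bar across the +y end of the bed, 110 mm long (x), 14 mm thick, 30 mm high; origin at the foot of the middle of its face, on the bed's top (90 mm along the spreader's +y, 18 mm up); axes as the spreader's. On its -y face it carries a flat facing plate (100 by 26 mm), set and locked 0 to 12 mm proud, differently each time and not measured: the gauge bears on this plate.
- carriage (a joint): Position of the sliding blade carriage, m: the distance from blade face to lip is 30 mm + this value (0 to 0.075; grows as the gap opens). At the start the gap is too small for the long gauge. It drags with about 5 N and stays where it is left. Blade, gauge and lip are rigid: once they bear, each mm pushed further adds 5 N or more (the give is the arm's), felt at the handle on top of the drag.
- blade_face (a point): Foot of the middle of the aluminium blade face (104 mm wide in x, 34 mm high, parallel to the lip) on the front of the wooden carriage; the carriage reaches 70 mm behind it (-y), its top is 30 mm over the bed, with two 10 mm high cleats on it between which the handle's foot sits.
- handle (a joint): Where the loose handle stands in its play between the two cleats on the carriage, m: 0 = against the rear (opening) cleat, 0.012 = against the front (closing) cleat, play taken up towards the lip. It slides in the play against about 1 N; only at an end of the play does it move the carriage.
- handle_grip (a point): Middle of the dark wooden handle post, 68 mm over the bed; the post is 18 mm thick along the spreader's y, 26 mm wide along its x, 40 to 85 mm over the bed (top 17 mm above this point). Pinch it from above by its 18 mm thickness or push it either way. It is 46 mm behind the blade face at play 0, 34 mm at play 0.012.
- gauge: The longer wooden gauge block, loose, hand-sawn: about 65 mm long (its x; length good to 2 mm only, find the nip by feel), 34 mm wide (y), 36 mm high (z), 60 g; origin at the centre of its underside. It goes on the bed with its x along the spreader's y (either way round), centred across the lip. Pressed on the lip with less than 6 N it is loose; more than 18 N at any time bruises it.
- short_gauge: Shorter wooden gauge block, loose, 40 mm long (x), 34 mm wide, 36 mm high; origin at the centre of its underside. Not needed.
- peg_a: Orange plastic peg lying on the table between the gauges, 76 mm long (x), 15 mm wide, 10 mm high; origin under its centre. Not needed.
- peg_b: Another orange peg, the same, on the far side of the spreader. Not needed.
- bucket: White plastic bucket with lid, 232 mm over the lid, 199 mm high; origin under its centre. Not needed.
- saucepan: Aluminium saucepan, 176 mm across, 85 mm high, its black handle reaches 220 mm from its axis to its -y; origin under its centre. Not needed.
- brush: Grey hard silicone brush, 185 mm long (x), 50 mm wide, 22 mm high; origin under its middle. Not needed.
- tablespoon: Steel tablespoon, 200 mm long (x), 42 mm wide at the bowl (+x); origin under its middle. Not needed.
Mind the look-alikes: they are no part of the job. What is shaped like the gauge but yellow is not meant.

How it is judged:
By the outcome, as a careful person would: the job done as asked, in the order asked, and still so for the second after the job is handed in, with the robot touching nothing.
It also fails if it takes over 72 s, if anything falls off the work surface, if the arm or the gripper's body presses on something with over 40 N, if the wrist force passes 120 N, or if a joint passes its speed limit or range.

### The arm

A 6-joint arm with a two-finger parallel gripper is mounted at the origin on the work surface. World frame = base frame: x ahead of the robot, y to its left, z up, the work surface at z = 0. Lengths are in m, angles in rad, forces in N, time in s.
With the tool pointing down it reaches from about 0.225 to 0.875 m from the base axis. Payload 3.4 kg.
Tool frame: the origin (TCP) lies between the finger pads; the fingertips stand 11 mm ahead of it and the grasp point (between the pads) lies 8 mm behind it (tips_ahead is the distance from the TCP to the fingertips, in m); z points along the fingers, x is the direction in which the jaws open and shut, and the axes are right-handed (so a half turn about z gives the same grasp; the last joint's range is limited). The gripper opens to 85 mm and grips with 20 to 120 N. Pads are 22 mm wide; open, the fingers measure 114 mm over their backs; the gripper's body (76 mm by 85 mm) begins 54 mm behind the grasp point. The pads swing forward as they close: fully open they stand 13 mm farther back than shut.
Start: joints at [-1.222, 0.276, 1.505, -0, 1.361, -0.121], TCP at [0.26, -0.513, 0.208] pointing down, gripper open.
Joint ranges: [-2.89, 2.89], [-0.75, 2.08], [0.22, 2.7], [-1.18, 4.32], [0.11, 2.71], [-2.7, 2.7]. Speed limits (rad/s): [2.57, 2.57, 3.14, 3.14, 3.14, 3.14].

### API

Orientations are given as a unit quaternion [w, x, y, z].
In Python, from rig import get_state, get_image, sign_off, masks_of, tips_ahead gives the robot as it stands.
- The arm moves only by the tool play_rows, never from a script. Its argument "series" is a list of rows, each an object of numbers: "fingers": the closure, from -1 (fully open) to 1 (shut); "dx", "dy", "dz": the shift along the world's x, y, z in mm; "turn": the turn about the world's z in rad. A call has 1 to 20 rows; each row shifts and turns the pose as measured when the row begins; what a row does not reach is not made up. A row lasts 1/12 s, in which the tool goes at most 41.7 mm and 7.16 degrees, less where a joint would pass 70% of its speed; a pose out of reach is approached as far as the arm can. A call with a gripper value outside its range is refused whole. The fingers move at their own pace and stop on an object; "squeeze" is the grip in N (left out, the last holds). Time passes only in rows, so rows that do not move let the fingers close. It gives the time, the measured TCP pose, the force and the opening at its end, in the units of the state.
- get_state(): the state, without advancing time (a new reading comes with each control period).
- get_image(name): name is "scene" or "side" or "wrist"; returns a dict with "pixels" (480x640x3 uint8, red, green, blue), "vfov" (degrees; the focal length in pixels is half the picture's height over the tangent of half this angle, whatever the lens; pixels are square), "cx", "cy" (the principal point, pixels), "rvec" (rotation vector, rad) and "tvec" (3), from world to camera coordinates, as OpenCV has them; the wrist camera has in their place "hand_eye" (4x4, takes a point from camera to tool coordinates, whose origin is the TCP and whose axes are the tool frame's). Camera axes: x right, y down, z forward; pixel columns grow to the right and rows downward; lengths in m; the calibration is good to about 2 mm. A picture is of the moment at which its call begins: read the wrist's pose just before it. There is no depth.
- sign_off(): hands the job in, once; it reports no verdict.
Trained networks look in a picture, given as the dict that the camera call returned (one of the last four; its "shot" number tells which), for a name from the list of things; names that differ only in an ending like _2 or _b are one class to them, and where a whole thing is asked for, a point or a joint stands for the part that bears it (a point fixed in the world has none). Each returns a list of dicts, best first, with "p" (0 to 1); they miss things now and then, are a little off and sometimes report something else, mostly with a low value. They report only what shows in the picture. A call takes as long as a camera call. They do not tell look-alikes from the thing itself.
- masks_of(picture, label): "region" (480x640 bool, what is visible of it) and "xy" ([column, row] in pixels, amid what is visible of it).
The state is a dict: "clock": time; "qpos": joint angles; "qd": joint speeds; "effort": joint torques, N m; "position": TCP position; "ee_rot": TCP orientation; "contact_force": force on the tool from outside, world axes, zero at the start; "moment": the same for the moment, N m; "width": finger opening in m.
Only numpy, scipy, OpenCV 4.12 (cv2) and the standard library are available. Lean on these libraries where they do the work, as an engineer would, in place of code of your own. Each camera call takes 0.05 s, during which the arm holds its last target. There are 200 camera calls.

## Working session

There is one attempt and no reset: what is moved stays moved. The work goes in short steps, Python scripts to look and compute and a tool call to move; the robot and the scene stay as the last step left them, time stands still between calls to the robot, and variables do not carry over. Pictures are saved under pics/ and viewed, about 8 in all and at most 12, crops included, and the job is handed in when it is done.

Besides the shell and the picture viewer there is one more tool, called as name(argument=value, ...) on one line, values as JSON. play_rows: Moves the arm, as the interface text tells. Its arguments: {"type":"object","properties":{"series":{"type":"array"},"squeeze":{"type":"number"}},"required":["series"]}

```bash
ls; mkdir -p pics; cat > h.py <<'E'
from rig import *
import numpy as np, cv2
def cam(im):
    f=240/np.tan(np.radians(im["vfov"])/2)
    K=np.array([[f,0,im["cx"]],[0,f,im["cy"]],[0,0,1.]])
    if "hand_eye" in im:
        s=im["st"]; w,x,y,z=s["ee_rot"]
        from scipy.spatial.transform import Rotation as Ro
        R=Ro.from_quat([x,y,z,w]).as_matrix(); H=np.array(im["hand_eye"])
        Rc=R@H[:3,:3]; c=np.array(s["position"])+R@H[:3,3]
    else:
        Rw=cv2.Rodrigues(np.array(im["rvec"],float))[0]; Rc=Rw.T; c=-Rc@np.array(im["tvec"],float).ravel()
    return K,Rc,c
def shot(n):
    s=get_state(); im=get_image(n); im["st"]=s; return im
def onz(im,uv,z):
    K,Rc,c=cam(im); uv=np.atleast_2d(np.array(uv,float))
    d=(Rc@np.linalg.inv(K)@np.c_[uv,np.ones(len(uv))].T).T
    return c+d*((z-c[2])/d[:,2])[:,None]
def proj(im,P):
    K,Rc,c=cam(im); p=(K@Rc.T@(np.atleast_2d(P)-c).T).T
    return p[:,:2]/p[:,2:]
def save(im,n,crop=None,k=1):
    a=im["pixels"][:,:,::-1]
    if crop: a=a[crop[1]:crop[3],crop[0]:crop[2]]
    cv2.imwrite("pics/"+n,cv2.resize(a,None,fx=k,fy=k,interpolation=cv2.INTER_CUBIC))
E
python3 - <<'E'
from h import *
a=shot("scene");b=shot("side")
cv2.imwrite("pics/a.png",a["pixels"][:,:,::-1]);cv2.imwrite("pics/b.png",b["pixels"][:,:,::-1])
print(get_state(),tips_ahead)
for n,im in (("scene",a),("side",b)):
    print(n,cam(im)[2])
    for l in ("gauge","short_gauge","handle","carriage","lip","spreader","blade_face"):
        try: print(l,[(round(m["p"],2),np.round(m["xy"]),m["region"].sum(),np.round(onz(im,m["xy"],.036)[0],3)) for m in masks_of(im,l)[:3]])
        except Exception as e: print(l,e)
E
```

```text
pics
{'clock': 0.1, 'qpos': array([-1.22201019e+00,  2.76536259e-01,  1.50600014e+00,  2.25996149e-05,
        1.36069725e+00, -1.21004033e-01]), 'qd': array([-0.00015185, -0.00170524, -0.00304024, -0.00012475, -0.00063516,
        0.0002132 ]), 'effort': array([ 2.14069813e-03, -4.17699552e+01, -2.46404618e+01, -1.11680350e-05,
        5.88937139e-03,  2.14755642e-05]), 'position': array([ 0.26012992, -0.51223041,  0.20732622]), 'ee_rot': array([-5.19136094e-04,  8.52259937e-01, -5.23117890e-01, -6.35479976e-04]), 'contact_force': array([-0.21409165, -0.05155732,  0.13839052]), 'moment': array([0.02187499, 0.01107367, 0.02528273]), 'width': 0.08550829302389548} 0.011
scene [1.2244779  0.02433248 0.99269536]
gauge [(0.75, array([343., 183.]), np.int64(444), array([0.386, 0.085, 0.036])), (0.74, array([379., 200.]), np.int64(400), array([0.444, 0.176, 0.036])), (0.6, array([338., 215.]), np.int64(423), array([0.493, 0.07 , 0.036]))]
short_gauge [(0.55, array([228., 194.]), np.int64(322), array([ 0.427, -0.216,  0.036]))]
handle [(0.66, array([306., 248.]), np.int64(182), array([ 0.595
[... 749 characters left out ...]
64(648), array([0.366, 0.068, 0.036]))]
short_gauge [(0.64, array([280., 380.]), np.int64(607), array([ 0.435, -0.229,  0.036]))]
handle [(0.78, array([352., 252.]), np.int64(290), array([0.639, 0.025, 0.036])), (0.57, array([442., 445.]), np.int64(7886), array([ 0.674, -0.397,  0.036]))]
carriage [(0.8, array([345., 260.]), np.int64(1629), array([0.62 , 0.007, 0.036])), (0.42, array([335., 228.]), np.int64(608), array([0.62 , 0.102, 0.036]))]
lip [(0.8, array([338., 230.]), np.int64(597), array([0.624, 0.094, 0.036]))]
spreader [(0.69, array([354., 282.]), np.int64(6908), array([ 0.621, -0.053,  0.036]))]
blade_face [(0.56, array([347., 262.]), np.int64(1582), array([0.622, 0.002, 0.036]))]
```

View pics/a.png

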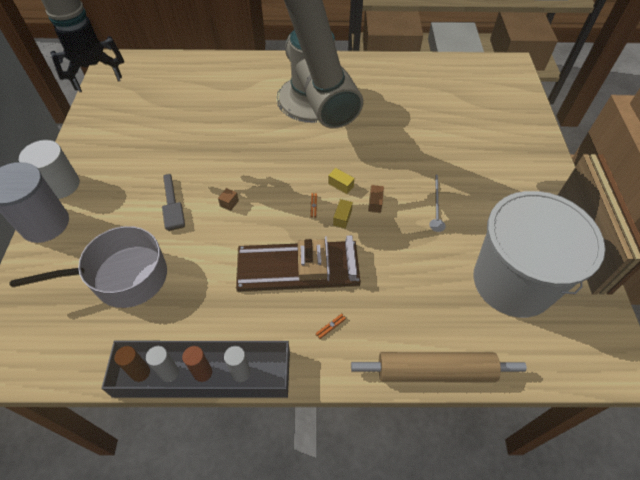

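View pics/b.png

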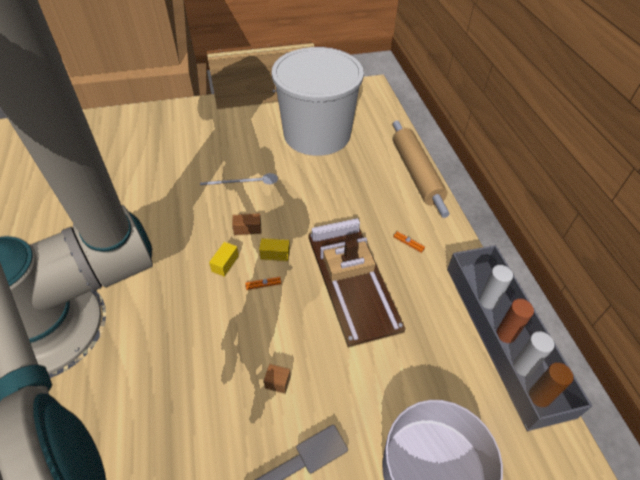

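play_rows(series=[{"dx":16,"dy":38,"dz":8},{"dx":16,"dy":38,"dz":8},{"dx":16,"dy":38,"dz":8},{"dx":16,"dy":38,"dz":8},{"dx":16,"dy":38,"dz":8},{"dx":16,"dy":38,"dz":8},{"dx":16,"dy":38,"dz":8},{"dx":16,"dy":38,"dz":8},{"dx":16,"dy":38,"dz":8},{"dx":16,"dy":38,"dz":8},{"dx":16,"dy":38,"dz":8},{"dx":16,"dy":38,"dz":8},{"dx":16,"dy":38,"dz":8},{"dx":16,"dy":38,"dz":8},{"dx":16,"dy":38,"dz":8},{"dx":0,"dy":0,"dz":0}])

```text
invalid input at $.series[0]: expected keys fingers, dx, dy, dz, turn
```

```bash
python3 - <<'E'
from h import *
im=shot("wrist"); save(im,"w1.png"); s=im["st"]; print(s["clock"],s["position"],s["ee_rot"],cam(im)[2])
for l,z in (("gauge",.036),("handle",.103),("carriage",.048),("lip",.048),("spreader",.018)):
    for m in masks_of(im,l)[:4]:
        c=max(cv2.findContours(m["region"].astype(np.uint8),0,2)[0],key=cv2.contourArea)[:,0]
        P=onz(im,c,z)[:,:2]; r=cv2.minAreaRect((P*1000).astype(np.float32))
        print(l,round(m["p"],2),np.round(m["xy"]),np.round(r[0]),np.round(r[1]),round(r[2],1))
E
```

```text
0.8 [ 0.26031327 -0.51273802  0.20817347] [ 5.93133354e-05  8.52261984e-01 -5.23115190e-01  6.42886183e-05] [ 0.31917753 -0.48187854  0.37352242]
handle 0.51 [240.  19.] [ 348. -412.] [22. 18.] 23.3
```

View pics/w1.png

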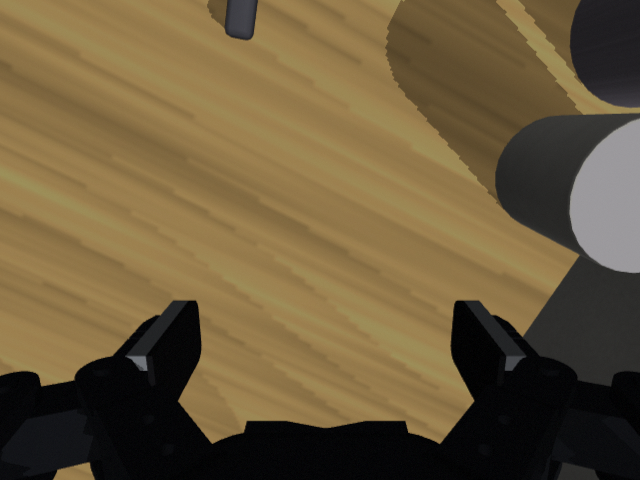

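The move was refused because all five keys are required, so this picture only shows bare table. Moving again with every key.

play_rows(series=[{"fingers":-1,"turn":0,"dx":10,"dy":38,"dz":12},{"fingers":-1,"turn":0,"dx":10,"dy":38,"dz":12},{"fingers":-1,"turn":0,"dx":10,"dy":38,"dz":12},{"fingers":-1,"turn":0,"dx":10,"dy":38,"dz":12},{"fingers":-1,"turn":0,"dx":10,"dy":38,"dz":12},{"fingers":-1,"turn":-0.05,"dx":10,"dy":38,"dz":12},{"fingers":-1,"turn":-0.05,"dx":10,"dy":38,"dz":12},{"fingers":-1,"turn":-0.05,"dx":10,"dy":38,"dz":12},{"fingers":-1,"turn":-0.05,"dx":10,"dy":38,"dz":12},{"fingers":-1,"turn":-0.05,"dx":10,"dy":38,"dz":12},{"fingers":-1,"turn":-0.05,"dx":10,"dy":38,"dz":12},{"fingers":-1,"turn":-0.05,"dx":10,"dy":38,"dz":12},{"fingers":-1,"turn":-0.05,"dx":10,"dy":38,"dz":0},{"fingers":-1,"turn":-0.05,"dx":10,"dy":38,"dz":0},{"fingers":-1,"turn":0,"dx":10,"dy":38,"dz":0},{"fingers":-1,"turn":0,"dx":0,"dy":0,"dz":0}])

```text
clock: 2.43
position: [0.4076, 0.0729, 0.356]
ee_rot: [0.007, -0.703, 0.711, -0.004]
contact_force: [0.6, 0.3, 0.7]
width: 0.0853
```

```bash
cat > m.py <<'E'
from h import *
def meas(name,wants):
    im=shot("wrist"); save(im,name); s=im["st"]; print(s["clock"],s["position"],s["ee_rot"],cam(im)[2])
    for l,z in wants:
        for m in masks_of(im,l)[:4]:
            c=max(cv2.findContours(m["region"].astype(np.uint8),0,2)[0],key=cv2.contourArea)[:,0]
            P=onz(im,c,z)[:,:2]; r=cv2.minAreaRect((P*1000).astype(np.float32))
            print(l,round(m["p"],2),np.round(m["xy"]),np.round(r[0]),np.round(r[1]),round(r[2],1))
    return im
E
python3 - <<'E'
from m import *
meas("w2.png",(("gauge",.036),("handle",.103),("carriage",.048),("lip",.048),("spreader",.018)))
E
```

```text
2.4333 [0.40761308 0.07290443 0.35604472] [ 0.00695484 -0.7031227   0.71102185 -0.00424708] [0.4710433  0.07228295 0.52242538]
gauge 0.91 [316. 121.] [476.  83.] [35. 63.] 73.4
gauge 0.69 [240. 168.] [427. 169.] [39. 65.] 82.2
gauge 0.58 [323. 216.] [367.  80.] [64. 39.] 53.6
gauge 0.21 [380. 156.] [440.  12.] [15. 71.] 89.3
carriage 0.9 [388.  13.] [583.   7.] [32. 73.] 2.7
lip 0.93 [303.  17.] [580.  95.] [39. 17.] 3.6
spreader 0.96 [404.  20.] [580. -30.] [290.  50.] 89.3
```

View pics/w2.png

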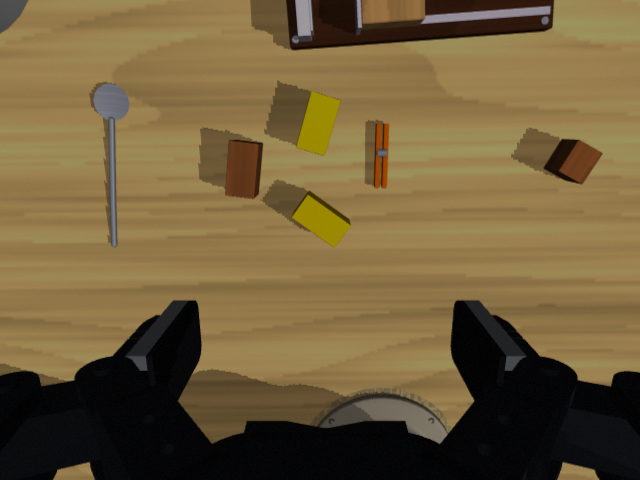

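The picture shows the brown long gauge at (244,168), yellow look-alikes at (319,123) and (321,218), the short gauge at (573,160), and the spreader along the top edge. Next is a view from above the spreader.

play_rows(series=[{"fingers":-1,"turn":0,"dx":35,"dy":-15,"dz":0},{"fingers":-1,"turn":0,"dx":35,"dy":-15,"dz":0},{"fingers":-1,"turn":0,"dx":35,"dy":-15,"dz":0},{"fingers":-1,"turn":0,"dx":35,"dy":-15,"dz":0},{"fingers":-1,"turn":0,"dx":0,"dy":0,"dz":0}])

```text
clock: 3.15
position: [0.5483, -0.0074, 0.3565]
ee_rot: [0.005, -0.694, 0.72, -0.007]
contact_force: [0.4, 0.9, 0.1]
width: 0.0855
```

```bash

python3 - <<'E'
from m import *
im=meas("w3.png",(("handle",.103),("carriage",.048),("lip",.048),("spreader",.018)))
E
```

```text
3.15 [ 0.54832351 -0.00741195  0.35649392] [ 0.00487804 -0.69384736  0.72007452 -0.00668781] [ 0.61163805 -0.00865754  0.52291251]
handle 0.75 [319. 114.] [624.  -2.] [31. 18.] 2.8
carriage 0.69 [308. 114.] [624.   8.] [103.  71.] 3.0
lip 0.84 [228. 123.] [619.  95.] [110.  22.] 3.2
spreader 0.66 [340. 113.] [627. -28.] [121. 291.] 3.3
```

View pics/w3.png

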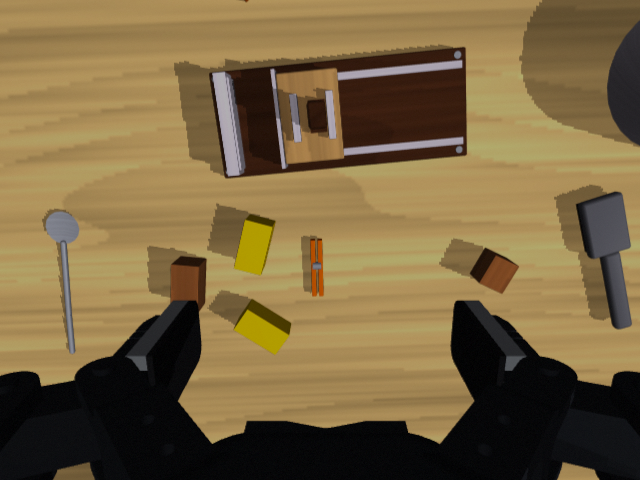

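The spreader is at yaw about +3.2° with its origin near (625, 2) mm. The handle at (319,114) is against the rear cleat, and the blade at (280,118) leaves about 41 mm free. Now I go down over the handle.

play_rows(series=[{"fingers":-1,"turn":0.047,"dx":13,"dy":1,"dz":-33},{"fingers":-1,"turn":0.047,"dx":13,"dy":1,"dz":-33},{"fingers":-1,"turn":0,"dx":13,"dy":1,"dz":-33},{"fingers":-1,"turn":0,"dx":13,"dy":1,"dz":-33},{"fingers":-1,"turn":0,"dx":13,"dy":1,"dz":-33},{"fingers":-1,"turn":0,"dx":13,"dy":0,"dz":-33},{"fingers":-1,"turn":0,"dx":0,"dy":0,"dz":-30},{"fingers":-1,"turn":0,"dx":0,"dy":0,"dz":0}])

```text
clock: 4.07
position: [0.6144, 0.0061, 0.1361]
ee_rot: [-0.013, 0.731, -0.682, 0.014]
contact_force: [-1.9, 1.0, -0.1]
width: 0.0853
```

```bash

python3 - <<'E'
from m import *
im=meas("w4.png",(("handle",.103),("lip",.048)))
E
```

```text
4.0667 [0.61435202 0.00606081 0.13613617] [-0.01300669  0.73106565 -0.68204035  0.01395711] [0.67389152 0.0114137  0.30389608]
handle 0.91 [342. 228.] [631.  -1.] [35. 18.] 3.9
lip 0.72 [185. 208.] [621.  94.] [109.  25.] 3.1
```

play_rows(series=[{"fingers":-1,"turn":0,"dx":6,"dy":-4,"dz":-14},{"fingers":-1,"turn":-0.01,"dx":6,"dy":-4,"dz":-14},{"fingers":-1,"turn":0,"dx":0,"dy":0,"dz":-14},{"fingers":-1,"turn":0,"dx":0,"dy":0,"dz":-14},{"fingers":-1,"turn":0,"dx":0,"dy":0,"dz":0}])

```text
clock: 4.63
position: [0.6409, -0.0052, 0.0961]
ee_rot: [-0.024, 0.727, -0.686, 0.03]
contact_force: [-0.6, -0.3, 0.3]
width: 0.0854
```

```bash

python3 - <<'E'
from h import *
for i in range(3):
    s=get_state(); print(s["clock"],s["position"],s["ee_rot"],s["qd"].round(3)); get_image("side")
im=shot("wrist");cv2.imwrite("pics/w5.png",im["pixels"][:,:,::-1]); s=im["st"]; print(s["clock"],s["position"],s["ee_rot"],s["qpos"])
E
```

```text
4.6333 [ 0.6408935  -0.00517332  0.09605308] [-0.02426394  0.72656983 -0.68601272  0.02990121] [-0.005 -0.023 -0.044 -0.002  0.012  0.001]
4.6833 [ 0.64177524 -0.00526937  0.09742342] [-0.02488372  0.72654861 -0.68597606  0.03073709] [ 0.006 -0.018 -0.03   0.001  0.015 -0.001]
4.7333 [ 0.64229925 -0.00516264  0.09837341] [-0.02537282  0.72658707 -0.68589263  0.031285  ] [ 0.003 -0.013 -0.014  0.002  0.007 -0.001]
4.7833 [ 0.64253981 -0.00508402  0.0989289 ] [-0.02563524  0.72663569 -0.68581683  0.03160201] [-0.1182646   0.40676741  1.59215242  0.00403052  1.06134538  1.39292675]
```

View pics/w5.png

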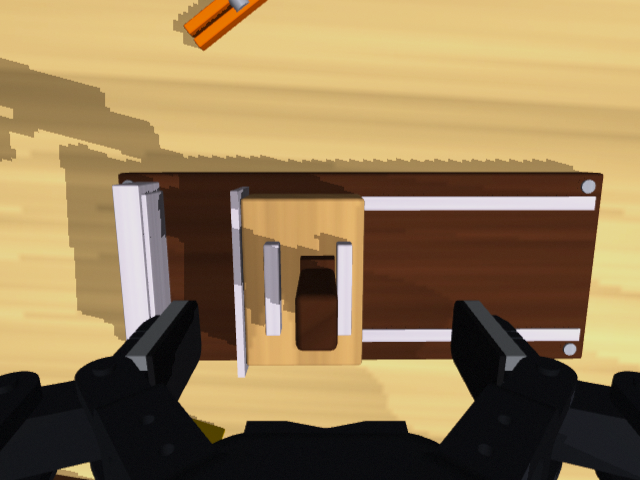

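The handle post is between the open fingers at (318,310), with the fingers leaning about 4.6° toward +x. Next come smaller rows onto the grip point.

play_rows(series=[{"fingers":-1,"turn":0,"dx":-6,"dy":1,"dz":-6},{"fingers":-1,"turn":0,"dx":-6,"dy":1,"dz":-6},{"fingers":-1,"turn":0,"dx":-6,"dy":1,"dz":-6},{"fingers":-1,"turn":0,"dx":0,"dy":0,"dz":0},{"fingers":-1,"turn":0,"dx":0,"dy":0,"dz":0}])

```text
clock: 5.25
position: [0.6237, -0.0017, 0.0823]
ee_rot: [-0.027, 0.727, -0.686, 0.034]
contact_force: [0.5, 0.6, -0.1]
width: 0.0852
```

play_rows(series=[{"fingers":1,"turn":0,"dx":0,"dy":0,"dz":0},{"fingers":1,"turn":0,"dx":0,"dy":0,"dz":0},{"fingers":1,"turn":0,"dx":0,"dy":0,"dz":0},{"fingers":1,"turn":0,"dx":0,"dy":0,"dz":0},{"fingers":1,"turn":0,"dx":0,"dy":0,"dz":0},{"fingers":1,"turn":0,"dx":0,"dy":0,"dz":0},{"fingers":1,"turn":0,"dx":0,"dy":0,"dz":0},{"fingers":1,"turn":0,"dx":0,"dy":0,"dz":0}], squeeze=40)

```text
clock: 5.92
position: [0.6247, -0.0017, 0.083]
ee_rot: [-0.028, 0.727, -0.686, 0.034]
contact_force: [-0.2, 0.3, -0.3]
width: -0.0003
```

```bash

python3 - <<'E'
from h import *
s=shot("side"); w=shot("wrist"); 
for n,im in(("side",s),("wrist",w)):
  for m in masks_of(im,"handle")[:2]:
    c=max(cv2.findContours(m["region"].astype(np.uint8),0,2)[0],key=cv2.contourArea)[:,0]
    print(n,m["p"],m["xy"],c.min(0),c.max(0),onz(im,m["xy"],.086))
print(w["st"]["position"],w["hand_eye"])
P=np.array(w["st"]["position"]);print(proj(s,P),proj(w,P))
a=cv2.resize(s["pixels"][200:320,280:440],(640,480),interpolation=2);b=w["pixels"]
cv2.imwrite("pics/c6.png",cv2.resize(np.hstack([a,b]),(800,300))[:,:,::-1])
E
```

```text
side 0.68 [351.3, 253.1] [342 242] [358 260] [[ 0.62329919 -0.01538839  0.086     ]]
wrist 0.81 [328.8, 258.4] [303 228] [350 298] [[ 0.6366218 -0.001717   0.086    ]]
[ 0.6247162  -0.00174253  0.08293802] [[ 9.99999419e-01 -4.00388600e-04  1.00063693e-03 -7.69749835e-04]
 [ 1.23049216e-04  9.64777009e-01  2.63069016e-01 -6.60790194e-02]
 [-1.07072134e-03 -2.63068740e-01  9.64776498e-01 -1.65392454e-01]
 [ 0.00000000e+00  0.00000000e+00  0.00000000e+00  1.00000000e+00]]
[[350.10619476 248.83605792]] [[327.05337817 284.26751348]]
```

View pics/c6.png

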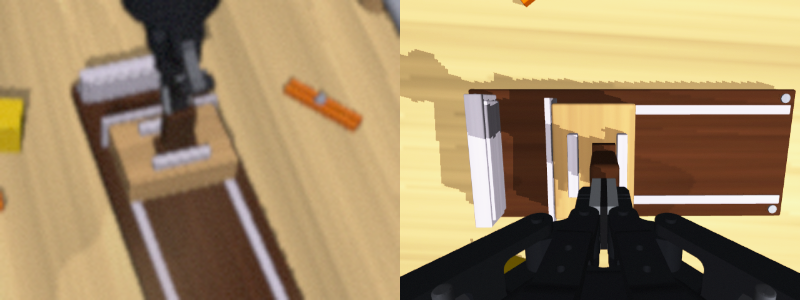

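```bash

python3 - <<'E'
from h import *
im=shot("wrist"); now=dict(im)
im["st"]=dict(position=[0.64253981,-0.00508402,0.0989289],ee_rot=[-0.02563524,0.72663569,-0.68581683,0.03160201])
y=np.radians(3.3);R=np.array([[np.cos(y),-np.sin(y)],[np.sin(y),np.cos(y)]])
def S(x,yy,z): return np.r_[R@[x,yy]+[.6253,.002],z]
for nm,I in(("w5",im),("now",now)):
  print(nm)
  for p in ((-.06,-.175,.018),(.06,-.175,.018),(.06,.115,.018),(0,-.004,.103),(-.013,-.004,.103),(.013,-.004,.103),(.013,-.004,.058),(-.055,.104,.048),(.055,.104,.048)):
    print(p,proj(I,S(*p)).round(0)[0])
cv2.imwrite("pics/w7.png",now["pixels"][:,:,::-1])
# bed corners seen in w5
for uv in((119,173),(603,173),(582,358)): print(onz(im,uv,.018))
E
```

```text
w5
(-0.06, -0.175, 0.018) [583. 360.]
(0.06, -0.175, 0.018) [605. 173.]
(0.06, 0.115, 0.018) [116. 174.]
(0, -0.004, 0.103) [317. 326.]
(-0.013, -0.004, 0.103) [318. 355.]
(0.013, -0.004, 0.103) [317. 296.]
(0.013, -0.004, 0.058) [318. 268.]
(-0.055, 0.104, 0.048) [128. 380.]
(0.055, 0.104, 0.048) [110. 185.]
now
(-0.06, -0.175, 0.018) [609. 346.]
(0.06, -0.175, 0.018) [635. 143.]
(0.06, 0.115, 0.018) [107. 142.]
(0, -0.004, 0.103) [329. 298.]
(-0.013, -0.004, 0.103) [329. 330.]
(0.013, -0.004, 0.103) [329. 264.]
(0.013, -0.004, 0.058) [327. 241.]
(-0.055, 0.104, 0.048) [120. 366.]
(0.055, 0.104, 0.048) [100. 151.]
[[0.67898948 0.11824568 0.018     ]]
[[ 0.69523244 -0.1678791   0.018     ]]
[[ 0.57693676 -0.17547664  0.018     ]]
```

```bash
python3 -c "
import cv2;a=cv2.imread('pics/w7.png')[180:460,180:480];cv2.imwrite('pics/w7c.png',cv2.resize(a,None,fx=2,fy=2))
from rig import *;print(get_state())"
```

```text
{'clock': 6.1667, 'qpos': array([-0.11620822,  0.3939343 ,  1.66018268,  0.00408123,  0.99953024,
        1.39439689]), 'qd': array([-0.00034838,  0.00084561, -0.00014285,  0.00057264, -0.00150478,
       -0.00049533]), 'effort': array([-4.21634089e-03, -4.57695866e+01, -2.17521876e+01,  1.68127968e-02,
       -4.88973912e-01,  5.16705740e-06]), 'position': array([ 0.62456026, -0.00169618,  0.08289356]), 'ee_rot': array([-0.02763525,  0.72665498, -0.68559251,  0.03423081]), 'contact_force': array([ 0.72839149, -1.17758647,  0.23933734]), 'moment': array([ 0.01971538,  0.04557897, -0.0190722 ]), 'width': -0.00023961776784267656}
```

View pics/w7c.png

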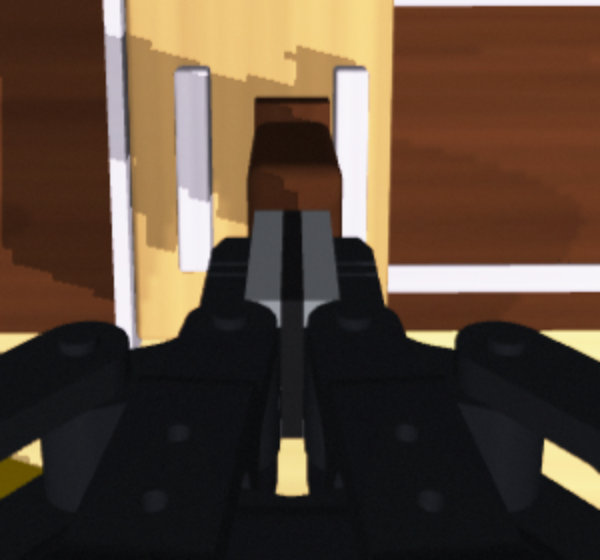

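```bash

python3 - <<'E'
from h import *
s=shot("side"); w=shot("wrist"); print(w["vfov"],w["cx"],w["cy"],w["st"]["position"])
for p in ((.6253,-.002,.103),(.6253,-.002,.058),(.6253,-.002,.048),(.6247,-.0017,.083),(.6255,-.0017,.072),(.6255,-.0017,.108)): print(p,proj(s,p).round(1),proj(w,p).round(1))
cv2.imwrite("pics/s8.png",cv2.resize(s["pixels"][190:310,280:440],(800,600),interpolation=2)[:,:,::-1])
E
```

```text
59.426885985322336 325.62555810145807 236.16194313050292 [ 0.62457365 -0.00173356  0.08289561]
(0.6253, -0.002, 0.103) [[351.  242.7]] [[328.8 298.1]]
(0.6253, -0.002, 0.058) [[349.7 256.3]] [[326.9 267.7]]
(0.6253, -0.002, 0.048) [[349.4 259.3]] [[326.5 262.7]]
(0.6247, -0.0017, 0.083) [[350.1 248.8]] [[327. 284.]]
(0.6255, -0.0017, 0.072) [[350.1 252.1]] [[326.7 275.2]]
(0.6255, -0.0017, 0.108) [[351.2 241. ]] [[328.2 302. ]]
```

View pics/s8.png

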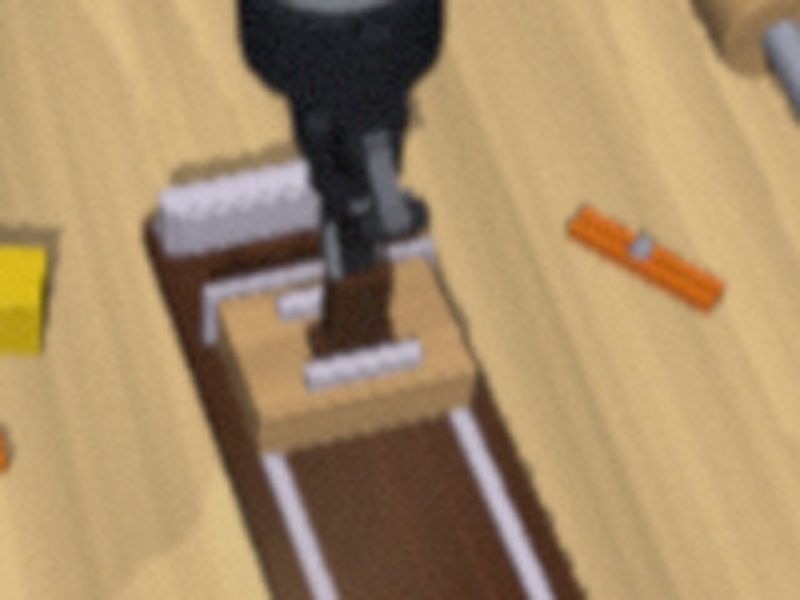

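The shut fingertips seem to sit at or above the top of the post, about (350,245) in the full side picture, which is higher than the stated tip offset implies. I'll check by feel with small steps down.

play_rows(series=[{"fingers":1,"turn":0,"dx":0,"dy":0,"dz":-2},{"fingers":1,"turn":0,"dx":0,"dy":0,"dz":-2},{"fingers":1,"turn":0,"dx":0,"dy":0,"dz":0}])

```text
clock: 6.52
position: [0.6251, -0.0018, 0.0808]
ee_rot: [-0.028, 0.727, -0.686, 0.035]
contact_force: [0.4, -1.0, 0.6]
width: 0.0
```

play_rows(series=[{"fingers":1,"turn":0,"dx":0,"dy":0,"dz":-3},{"fingers":1,"turn":0,"dx":0,"dy":0,"dz":-3},{"fingers":1,"turn":0,"dx":0,"dy":0,"dz":-3},{"fingers":1,"turn":0,"dx":0,"dy":0,"dz":0}])

```text
clock: 6.85
position: [0.6257, -0.0019, 0.0815]
ee_rot: [-0.03, 0.727, -0.685, 0.038]
contact_force: [0.1, 0.3, 0.4]
width: -0.0001
```

```bash

python3 - <<'E'
from h import *
w=shot("wrist"); st=w["st"]; print(st["position"],st["contact_force"],st["clock"])
cv2.imwrite("pics/w9.png",w["pixels"][180:420,180:480][:,:,::-1])
E
```

```text
[ 0.62570614 -0.00191148  0.0815359 ] [0.08002188 0.28061699 0.41050311] 6.85
```

View pics/w9.png

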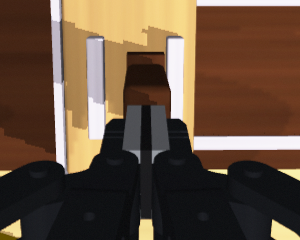

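The fingertips really are on top of the post. From the open picture, 252 px across 85 mm puts them at about tool z = -34 mm open and -20 mm shut, so they are roughly 31 mm shorter than stated. I'll open and rise, watching the lean.

play_rows(series=[{"fingers":-1,"turn":0,"dx":0,"dy":0,"dz":8},{"fingers":-1,"turn":0,"dx":0,"dy":0,"dz":8},{"fingers":-1,"turn":0,"dx":0,"dy":0,"dz":8},{"fingers":-1,"turn":0,"dx":0,"dy":0,"dz":0},{"fingers":-1,"turn":0,"dx":0,"dy":0,"dz":0},{"fingers":-1,"turn":0,"dx":0,"dy":0,"dz":0}])

```text
clock: 7.4
position: [0.6262, -0.002, 0.1066]
ee_rot: [-0.03, 0.727, -0.685, 0.038]
contact_force: [-0.9, 0.6, -0.0]
width: 0.0721
```

```bash

python3 - <<'E'
from h import *
import rig
w=shot("wrist"); st=w["st"]; print(rig.tips_ahead,st["position"],st["ee_rot"],st["contact_force"],st["clock"],st["width"])
E
```

```text
0.011 [ 0.62622204 -0.00198226  0.10656538] [-0.02989292  0.72675652 -0.68520398  0.0377741 ] [-0.88637542  0.59723448 -0.02456508] 7.4 0.07207909161193664
```

play_rows(series=[{"fingers":-1,"turn":0,"dx":0,"dy":0,"dz":-7},{"fingers":-1,"turn":0,"dx":0,"dy":0,"dz":-7},{"fingers":-1,"turn":0,"dx":0,"dy":0,"dz":-7},{"fingers":-1,"turn":0,"dx":0,"dy":0,"dz":-7},{"fingers":-1,"turn":0,"dx":0,"dy":0,"dz":-7},{"fingers":-1,"turn":0,"dx":0,"dy":0,"dz":-7},{"fingers":-1,"turn":0,"dx":0,"dy":0,"dz":-7},{"fingers":-1,"turn":0,"dx":0,"dy":0,"dz":-7},{"fingers":-1,"turn":0,"dx":0,"dy":0,"dz":0}])

```text
clock: 8.2
position: [0.6234, -0.0017, 0.0409]
ee_rot: [-0.028, 0.727, -0.685, 0.035]
contact_force: [-0.6, 1.0, -0.3]
width: 0.0855
```

play_rows(series=[{"fingers":-1,"turn":0,"dx":2,"dy":0,"dz":6},{"fingers":1,"turn":0,"dx":0,"dy":0,"dz":0},{"fingers":1,"turn":0,"dx":0,"dy":0,"dz":0},{"fingers":1,"turn":0,"dx":0,"dy":0,"dz":0},{"fingers":1,"turn":0,"dx":0,"dy":0,"dz":0},{"fingers":1,"turn":0,"dx":0,"dy":0,"dz":0},{"fingers":1,"turn":0,"dx":0,"dy":0,"dz":0},{"fingers":1,"turn":0,"dx":0,"dy":0,"dz":0}], squeeze=40)

```text
clock: 8.87
position: [0.627, -0.0018, 0.049]
ee_rot: [-0.029, 0.727, -0.686, 0.036]
contact_force: [0.7, -1.9, -2.1]
width: 0.0173
```

Gripped at 17 mm. Drawing the blade back.

play_rows(series=[{"fingers":1,"turn":0,"dx":0.4,"dy":-7,"dz":0},{"fingers":1,"turn":0,"dx":0.4,"dy":-7,"dz":0},{"fingers":1,"turn":0,"dx":0.4,"dy":-7,"dz":0},{"fingers":1,"turn":0,"dx":0.4,"dy":-7,"dz":0},{"fingers":1,"turn":0,"dx":0.4,"dy":-7,"dz":0},{"fingers":1,"turn":0,"dx":0.4,"dy":-7,"dz":0},{"fingers":1,"turn":0,"dx":0.4,"dy":-7,"dz":0},{"fingers":1,"turn":0,"dx":0,"dy":0,"dz":0}])

```text
clock: 9.53
position: [0.6294, -0.0426, 0.049]
ee_rot: [-0.035, 0.727, -0.686, 0.03]
contact_force: [0.0, -0.3, -1.5]
width: 0.0174
```

play_rows(series=[{"fingers":1,"turn":0,"dx":0.4,"dy":-5,"dz":0},{"fingers":1,"turn":0,"dx":0.4,"dy":-5,"dz":0},{"fingers":-1,"turn":0,"dx":0,"dy":0,"dz":0},{"fingers":-1,"turn":0,"dx":0,"dy":0,"dz":0},{"fingers":-1,"turn":0,"dx":0,"dy":0,"dz":0},{"fingers":-1,"turn":0,"dx":0,"dy":0,"dz":0},{"fingers":-1,"turn":0,"dx":0,"dy":0,"dz":0},{"fingers":-1,"turn":0,"dx":0,"dy":0,"dz":0},{"fingers":-1,"turn":0,"dx":0,"dy":0,"dz":35},{"fingers":-1,"turn":0,"dx":0,"dy":0,"dz":35},{"fingers":-1,"turn":0,"dx":0,"dy":0,"dz":35},{"fingers":-1,"turn":0,"dx":0,"dy":0,"dz":35},{"fingers":-1,"turn":0,"dx":0,"dy":0,"dz":35},{"fingers":-1,"turn":0,"dx":0,"dy":0,"dz":35},{"fingers":-1,"turn":0,"dx":0,"dy":0,"dz":0}])

```text
clock: 10.78
position: [0.6239, -0.0515, 0.2646]
ee_rot: [-0.032, 0.727, -0.686, 0.025]
contact_force: [1.3, -0.1, 1.0]
width: 0.0851
```

```bash

python3 - <<'E'
from m import *
im=meas("w10.png",(("handle",.103),("carriage",.048),("lip",.048),("spreader",.018)))
E
```

```text
10.7833 [ 0.62392219 -0.0515451   0.26462402] [-0.0324599   0.72683177 -0.68558168  0.02529218] [ 0.67618487 -0.04903061  0.43485484]
handle 0.87 [327. 212.] [633. -51.] [34. 18.] 3.1
carriage 0.34 [104. 352.] [472. 162.] [13. 34.] 41.7
lip 0.63 [171. 206.] [619.  92.] [111.  27.] 3.1
spreader 0.57 [303. 203.] [626. -27.] [123. 291.] 3.3
```

play_rows(series=[{"fingers":-1,"turn":-0.02,"dx":-24,"dy":21,"dz":0},{"fingers":-1,"turn":-0.02,"dx":-24,"dy":21,"dz":0},{"fingers":-1,"turn":-0.02,"dx":-24,"dy":21,"dz":0},{"fingers":-1,"turn":-0.02,"dx":-24,"dy":21,"dz":0},{"fingers":-1,"turn":-0.02,"dx":-24,"dy":21,"dz":0},{"fingers":-1,"turn":-0.02,"dx":-24,"dy":21,"dz":0},{"fingers":-1,"turn":-0.02,"dx":-24,"dy":21,"dz":0},{"fingers":-1,"turn":-0.02,"dx":-24,"dy":21,"dz":0},{"fingers":-1,"turn":-0.02,"dx":-24,"dy":21,"dz":0},{"fingers":-1,"turn":-0.02,"dx":-24,"dy":21,"dz":0},{"fingers":-1,"turn":0,"dx":0,"dy":0,"dz":0},{"fingers":-1,"turn":0,"dx":0,"dy":0,"dz":0}])

```text
clock: 12.03
position: [0.3546, 0.1635, 0.2274]
ee_rot: [0.008, -0.65, 0.76, -0.004]
contact_force: [0.7, 0.0, -0.5]
width: 0.0855
```

```bash

python3 - <<'E'
from m import *
im=meas("w11.png",(("gauge",.036),))
m=min(masks_of(im,"gauge"),key=lambda m:np.hypot(*(onz(im,m["xy"],.036)[0][:2]-[.427,.17])))
px=im["pixels"].astype(float); r=m["region"]
c=max(cv2.findContours(r.astype(np.uint8),0,2)[0],key=cv2.contourArea)
print(px[r].mean(0)); x,y,w,h=cv2.boundingRect(c); print(x,y,w,h)
save(im,"g11.png",(x-50,y-50,x+w+50,y+h+50),3)
E
```

```text
12.0333 [0.35456972 0.16347339 0.2273956 ] [ 0.00811583 -0.64961968  0.76020626 -0.00385253] [0.41694427 0.15307377 0.39381022]
gauge 0.87 [419. 176.] [366.  83.] [68. 34.] 52.9
gauge 0.76 [402.  40.] [474.  86.] [37. 65.] 72.7
gauge 0.63 [302. 119.] [426. 172.] [35. 64.] 82.3
[96.81322957 55.39209817 26.46602814]
282 80 44 81
```

View pics/g11.png

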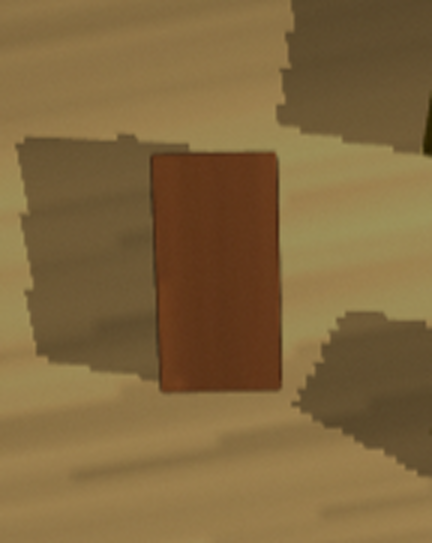

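Gauge confirmed: brown, top face clean from (152,152) to (281,390) in the crop, centre (426,172) mm, 35x64 mm, long axis at -7.7°. Descending over it.

play_rows(series=[{"fingers":-1,"turn":0.02,"dx":8,"dy":1,"dz":-10},{"fingers":-1,"turn":0,"dx":8,"dy":1,"dz":-10},{"fingers":-1,"turn":0,"dx":8,"dy":1,"dz":-10},{"fingers":-1,"turn":0,"dx":8,"dy":1,"dz":-10},{"fingers":-1,"turn":0,"dx":8,"dy":1,"dz":-10},{"fingers":-1,"turn":0,"dx":8,"dy":1,"dz":-10},{"fingers":-1,"turn":0,"dx":8,"dy":1,"dz":-10},{"fingers":-1,"turn":0,"dx":8,"dy":1,"dz":-10},{"fingers":-1,"turn":0,"dx":6,"dy":1,"dz":-10},{"fingers":-1,"turn":0,"dx":0,"dy":0,"dz":-10},{"fingers":-1,"turn":0,"dx":0,"dy":0,"dz":-10},{"fingers":-1,"turn":0,"dx":0,"dy":0,"dz":-10},{"fingers":-1,"turn":0,"dx":0,"dy":0,"dz":-10},{"fingers":-1,"turn":0,"dx":0,"dy":0,"dz":0},{"fingers":-1,"turn":0,"dx":0,"dy":0,"dz":0}])

```text
clock: 13.43
position: [0.449, 0.1586, 0.0858]
ee_rot: [0.008, -0.647, 0.762, -0.007]
contact_force: [0.3, -0.2, 0.1]
width: 0.0851
```

play_rows(series=[{"fingers":-1,"turn":0,"dx":-6,"dy":4,"dz":-7},{"fingers":-1,"turn":0,"dx":-6,"dy":4,"dz":-7},{"fingers":-1,"turn":0,"dx":-6,"dy":4,"dz":-7},{"fingers":-1,"turn":0,"dx":-6,"dy":2,"dz":-7},{"fingers":-1,"turn":0,"dx":0,"dy":0,"dz":-7},{"fingers":-1,"turn":0,"dx":0,"dy":0,"dz":-7},{"fingers":-1,"turn":0,"dx":0,"dy":0,"dz":0},{"fingers":-1,"turn":0,"dx":0,"dy":0,"dz":0},{"fingers":-1,"turn":0,"dx":0,"dy":0,"dz":0}])

```text
clock: 14.18
position: [0.4231, 0.1739, 0.0404]
ee_rot: [0.008, -0.647, 0.763, -0.007]
contact_force: [0.7, -0.2, 0.5]
width: 0.0856
```

play_rows(series=[{"fingers":-1,"turn":0.03,"dx":1,"dy":-1,"dz":-6},{"fingers":-1,"turn":0,"dx":1,"dy":-1,"dz":-6},{"fingers":-1,"turn":0,"dx":1,"dy":0,"dz":-6},{"fingers":-1,"turn":0,"dx":0,"dy":0,"dz":-6},{"fingers":-1,"turn":0,"dx":0,"dy":0,"dz":-6},{"fingers":-1,"turn":0,"dx":0,"dy":0,"dz":-6},{"fingers":-1,"turn":0,"dx":0,"dy":0,"dz":-6},{"fingers":-1,"turn":0,"dx":0,"dy":0,"dz":-6},{"fingers":-1,"turn":0,"dx":0,"dy":0,"dz":-6},{"fingers":-1,"turn":0,"dx":0,"dy":0,"dz":0}])

```text
clock: 15.02
position: [0.4289, 0.1719, -0.0173]
ee_rot: [0.01, -0.657, 0.753, -0.008]
contact_force: [-0.6, -0.3, 0.2]
width: 0.0851
```

play_rows(series=[{"fingers":1,"turn":0,"dx":0,"dy":0,"dz":0},{"fingers":1,"turn":0,"dx":0,"dy":0,"dz":0},{"fingers":1,"turn":0,"dx":0,"dy":0,"dz":0},{"fingers":1,"turn":0,"dx":0,"dy":0,"dz":0},{"fingers":1,"turn":0,"dx":0,"dy":0,"dz":0},{"fingers":1,"turn":0,"dx":0,"dy":0,"dz":0},{"fingers":1,"turn":0,"dx":0,"dy":0,"dz":0}], squeeze=30)

```text
clock: 15.6
position: [0.4294, 0.1721, -0.0169]
ee_rot: [0.011, -0.657, 0.753, -0.008]
contact_force: [-0.2, 0.2, -0.6]
width: 0.0334
```

```bash
python3 -c "
from rig import *;s=get_state();print(s['position'],s['ee_rot'],s['contact_force'],s['width'],s['qpos'])"
```

```text
[ 0.42939008  0.17214076 -0.01689646] [ 0.01073552 -0.65742562  0.75339827 -0.00820706] [-0.24682411  0.24041703 -0.5797284 ] 0.03338719141835883 [ 0.23456134  0.35114455  2.07477363 -0.00718202  0.6890483   1.94668298]
```

Gripped at 33.4 mm, about 3 mm toward +x of the block's centre. Lifting.

play_rows(series=[{"fingers":1,"turn":0,"dx":0,"dy":0,"dz":6},{"fingers":1,"turn":0,"dx":0,"dy":0,"dz":10},{"fingers":1,"turn":0,"dx":0,"dy":0,"dz":10},{"fingers":1,"turn":0,"dx":0,"dy":0,"dz":10},{"fingers":1,"turn":0,"dx":0,"dy":0,"dz":10},{"fingers":1,"turn":0,"dx":0,"dy":0,"dz":10},{"fingers":1,"turn":0,"dx":0,"dy":0,"dz":10},{"fingers":1,"turn":0,"dx":0,"dy":0,"dz":10},{"fingers":1,"turn":0,"dx":0,"dy":0,"dz":10},{"fingers":1,"turn":0,"dx":0,"dy":0,"dz":0},{"fingers":1,"turn":0,"dx":0,"dy":0,"dz":0}])

```text
clock: 16.52
position: [0.4279, 0.1719, 0.0765]
ee_rot: [0.011, -0.657, 0.753, -0.008]
contact_force: [0.9, -0.5, -0.6]
width: 0.0334
```

play_rows(series=[{"fingers":1,"turn":0.09,"dx":9,"dy":-6,"dz":0},{"fingers":1,"turn":0.09,"dx":9,"dy":-6,"dz":0},{"fingers":1,"turn":0.09,"dx":9,"dy":-6,"dz":0},{"fingers":1,"turn":0.09,"dx":9,"dy":-6,"dz":0},{"fingers":1,"turn":0.09,"dx":9,"dy":-6,"dz":0},{"fingers":1,"turn":0.09,"dx":9,"dy":-6,"dz":0},{"fingers":1,"turn":0.09,"dx":9,"dy":-6,"dz":0},{"fingers":1,"turn":0.09,"dx":9,"dy":-6,"dz":0},{"fingers":1,"turn":0.09,"dx":9,"dy":-6,"dz":0},{"fingers":1,"turn":0.09,"dx":9,"dy":-6,"dz":0},{"fingers":1,"turn":0.09,"dx":9,"dy":-6,"dz":0},{"fingers":1,"turn":0.09,"dx":9,"dy":-6,"dz":0},{"fingers":1,"turn":0.09,"dx":9,"dy":-6,"dz":0},{"fingers":1,"turn":0.09,"dx":9,"dy":-6,"dz":0},{"fingers":1,"turn":0.09,"dx":9,"dy":-6,"dz":0},{"fingers":1,"turn":0.09,"dx":9,"dy":-6,"dz":0},{"fingers":1,"turn":0,"dx":0,"dy":0,"dz":0},{"fingers":1,"turn":0,"dx":0,"dy":0,"dz":0},{"fingers":1,"turn":0,"dx":0,"dy":0,"dz":0}])

```text
clock: 18.1
position: [0.5665, 0.07, 0.0627]
ee_rot: [-0.006, 0.995, -0.099, -0.01]
contact_force: [-0.1, 0.9, -1.1]
width: 0.0336
```

play_rows(series=[{"fingers":1,"turn":0.04,"dx":8,"dy":-3,"dz":1},{"fingers":1,"turn":0.04,"dx":8,"dy":-3,"dz":1},{"fingers":1,"turn":0.04,"dx":8,"dy":-3,"dz":1},{"fingers":1,"turn":0.04,"dx":8,"dy":-3,"dz":1},{"fingers":1,"turn":0.04,"dx":8,"dy":-3,"dz":0},{"fingers":1,"turn":0.04,"dx":8,"dy":-3,"dz":0},{"fingers":1,"turn":0.03,"dx":8,"dy":-3,"dz":0},{"fingers":1,"turn":0,"dx":0,"dy":0,"dz":0},{"fingers":1,"turn":0,"dx":0,"dy":0,"dz":0},{"fingers":1,"turn":0,"dx":0,"dy":0,"dz":0}])

```text
clock: 18.93
position: [0.6128, 0.0537, 0.0643]
ee_rot: [-0.005, 0.999, 0.036, -0.018]
contact_force: [-1.2, -0.1, -0.5]
width: 0.0335
```

```bash

python3 - <<'E'
from m import *
im=meas("w12.png",(("lip",.048),("gauge",.08)))
E
```

```text
18.9333 [0.61280209 0.05371129 0.06429427] [-0.00483829  0.99916015  0.03636962 -0.01824379] [0.61369477 0.1193567  0.23025817]
lip 0.62 [355. 176.] [620.  99.] [109.  18.] 3.3
gauge 0.89 [326. 321.] [614.  40.] [46. 87.] 4.3
gauge 0.64 [ 70. 178.] [516.  93.] [33. 55.] 72.8
```

View pics/w12.png

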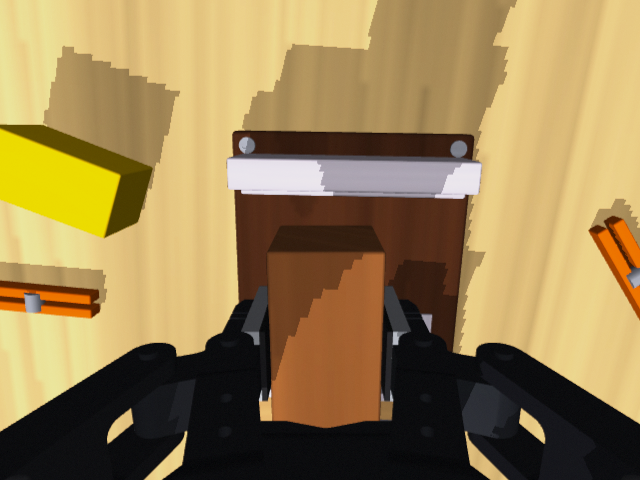

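The picture shows the gauge held straight, its lip-side top edge at row 251 (cols 270-383) and bottom edge at row 226. The facing plate edge is near row 197, only a few mm proud. That was the twelfth view, so from here I go by numbers.

```bash

python3 - <<'E'
from h import *
im=shot("wrist"); print(im["st"]["position"],im["st"]["ee_rot"])
y=np.radians(3.3);R=np.array([[np.cos(y),-np.sin(y)],[np.sin(y),np.cos(y)]])
def sp(uv,z): return ((onz(im,uv,z)[:,:2]-[.6253,.002])@R*1000).round(1)
print("plate",sp([(250,193),(340,196),(465,198)],.044))
print("liptop front",sp([(230,188),(480,193)],.048),"back",sp([(230,157),(480,162)],.048))
z=im["st"]["position"][2]+.017
print("gauge top edge",sp([(270,251),(383,251)],z+.036),"bottom",sp([(279,226),(376,226)],z), "far top",sp([(273,418),(380,418)],z+.036))
print("bed corners",sp([(234,132),(473,136)],.018))
# row profile for plate
g=cv2.cvtColor(im["pixels"],cv2.COLOR_RGB2GRAY)
for c in (260,290,400,440): print(c,g[150:206:1,c].tolist())
E
```

```text
[0.61289112 0.05364011 0.06444176] [-0.00479416  0.99914701  0.03679984 -0.01811178]
plate [[-45.1  88. ]
 [ -4.7  87.5]
 [ 50.6  87.8]]
liptop front [[-53.   90.7]
 [ 55.6  90.8]] back [[-52.5 104.1]
 [ 54.2 104. ]]
gauge top edge [[-24.1  83.4]
 [  7.6  84.2]] bottom [[-26.7  82.1]
 [  8.6  82.9]] far top [[-24.1  28.5]
 [  9.4  30. ]]
bed corners [[-57.8 114.1]
 [ 59.2 114.1]]
260 [35, 34, 34, 50, 76, 76, 78, 88, 134, 194, 224, 226, 227, 228, 229, 230, 229, 230, 230, 230, 230, 231, 231, 231, 230, 230, 231, 231, 231, 232, 231, 231, 231, 230, 230, 230, 229, 229, 226, 217, 210, 228, 227, 195, 80, 52, 53, 51, 52, 51, 51, 51, 51, 53, 52, 51]
290 [29, 30, 29, 38, 60, 76, 76, 76, 102, 163, 209, 228, 228, 228, 229, 228, 229, 230, 230, 230, 230, 231, 231, 231, 231, 230, 231, 231, 231, 231, 232, 232, 231, 231, 231, 231, 230, 230, 228, 223, 221, 229, 228, 227, 191, 52, 48, 48, 49, 48, 50, 49, 50, 52, 51, 51]
400 [36, 36, 35, 35, 35, 43, 62, 76, 77, 76, 98, 142, 159, 166, 166, 166, 165, 166, 166, 166, 167, 167, 170, 170, 170, 170, 168, 168, 168, 168, 169, 168, 168, 168, 168, 168, 167, 167, 165, 164, 160, 149, 129, 137, 159, 149, 112, 62, 53, 51, 53, 53, 51, 52, 51, 51]
440 [37, 38, 37, 38, 35, 36, 48, 69, 76, 78, 77, 103, 151, 161, 167, 166, 167, 166, 165, 166, 166, 168, 169, 169, 170, 170, 168, 168, 168, 168, 167, 168, 169, 169, 170, 168, 167, 167, 165, 164, 164, 159, 144, 144, 195, 224, 222, 189, 76, 55, 53, 53, 52, 52, 53, 52]
```

play_rows(series=[{"fingers":1,"turn":-0.015,"dx":4.5,"dy":0,"dz":0},{"fingers":1,"turn":0,"dx":4.5,"dy":0.5,"dz":0},{"fingers":1,"turn":0,"dx":0,"dy":0,"dz":-6},{"fingers":1,"turn":0,"dx":0,"dy":0,"dz":-6},{"fingers":1,"turn":0,"dx":0,"dy":0,"dz":-6},{"fingers":1,"turn":0,"dx":0,"dy":0,"dz":-6},{"fingers":1,"turn":0,"dx":0,"dy":0,"dz":-6},{"fingers":1,"turn":0,"dx":0,"dy":0,"dz":0},{"fingers":1,"turn":0,"dx":0,"dy":0,"dz":0}])

```text
clock: 19.88
position: [0.6218, 0.0543, 0.0303]
ee_rot: [-0.005, 0.999, 0.028, -0.019]
contact_force: [0.2, 0.3, -0.1]
width: 0.0334
```

play_rows(series=[{"fingers":1,"turn":0,"dx":0,"dy":0,"dz":-6},{"fingers":1,"turn":0,"dx":0,"dy":0,"dz":-6},{"fingers":1,"turn":0,"dx":0,"dy":0,"dz":-6},{"fingers":1,"turn":0,"dx":0,"dy":0,"dz":-5},{"fingers":1,"turn":0,"dx":0,"dy":0,"dz":0},{"fingers":1,"turn":0,"dx":0,"dy":0,"dz":0}])

```text
clock: 20.38
position: [0.6216, 0.0543, 0.0047]
ee_rot: [-0.005, 0.999, 0.028, -0.019]
contact_force: [-0.1, -0.4, -1.3]
width: 0.0337
```

play_rows(series=[{"fingers":1,"turn":0,"dx":0,"dy":0,"dz":-2},{"fingers":1,"turn":0,"dx":0,"dy":0,"dz":-2},{"fingers":1,"turn":0,"dx":0,"dy":0,"dz":-1}])

```text
clock: 20.63
position: [0.622, 0.0542, 0.0012]
ee_rot: [-0.005, 0.999, 0.028, -0.019]
contact_force: [-1.9, 0.4, 9.2]
width: 0.0335
```

Touchdown felt at 9 N. Releasing and rising straight up.

play_rows(series=[{"fingers":1,"turn":0,"dx":0,"dy":0,"dz":0},{"fingers":-1,"turn":0,"dx":0,"dy":0,"dz":0},{"fingers":-1,"turn":0,"dx":0,"dy":0,"dz":0},{"fingers":-1,"turn":0,"dx":0,"dy":0,"dz":0},{"fingers":-1,"turn":0,"dx":0,"dy":0,"dz":0},{"fingers":-1,"turn":0,"dx":0,"dy":0,"dz":0},{"fingers":-1,"turn":0,"dx":0,"dy":0,"dz":8},{"fingers":-1,"turn":0,"dx":0,"dy":0,"dz":15},{"fingers":-1,"turn":0,"dx":0,"dy":0,"dz":15},{"fingers":-1,"turn":0,"dx":0,"dy":0,"dz":15},{"fingers":-1,"turn":0,"dx":0,"dy":0,"dz":15},{"fingers":-1,"turn":0,"dx":0,"dy":0,"dz":15},{"fingers":-1,"turn":0,"dx":0,"dy":-6,"dz":15},{"fingers":-1,"turn":0,"dx":0,"dy":-6,"dz":15},{"fingers":-1,"turn":0,"dx":0,"dy":-6,"dz":15},{"fingers":-1,"turn":0,"dx":0,"dy":0,"dz":0},{"fingers":-1,"turn":0,"dx":0,"dy":0,"dz":0}])

```text
clock: 22.05
position: [0.6215, 0.0361, 0.1399]
ee_rot: [-0.005, 0.999, 0.028, -0.017]
contact_force: [0.5, -0.4, -0.9]
width: 0.0855
```

```bash

python3 - <<'E'
from h import *
im=shot("wrist"); print(im["st"]["clock"],im["st"]["position"],im["st"]["ee_rot"],im["st"]["qpos"].round(2))
y=np.radians(3.3);R=np.array([[np.cos(y),-np.sin(y)],[np.sin(y),np.cos(y)]])
def sp(uv,z): return ((onz(im,uv,z)[:,:2]-[.6253,.002])@R*1000).round(1)
for l,z in (("gauge",.054),("carriage",.048),("handle",.103),("lip",.048)):
    for m in masks_of(im,l)[:3]:
        c=max(cv2.findContours(m["region"].astype(np.uint8),0,2)[0],key=cv2.contourArea)[:,0]
        r=cv2.minAreaRect(sp(c,z).astype(np.float32)); print(l,round(m["p"],2),np.round(m["xy"]),np.round(r[0],1),np.round(r[1],1),round(r[2],1))
        if l=="gauge": print(sp(cv2.approxPolyDP(c,4,True)[:,0],z).tolist())
E
```

```text
22.05 [0.62154079 0.03608035 0.13986092] [-0.00487986  0.99943392  0.02843158 -0.01731085] [-0.06  0.41  1.48  0.01  1.29 -0.12]
gauge 0.88 [334. 200.] [ 0.2 52.5] [33.9 64.9] -0.0
[[-13.1, 84.8], [-16.1, 82.5], [-16.2, 20.7], [16.4, 20.3], [16.9, 82.0]]
gauge 0.84 [  7. 119.] [-192.3   98.1] [34.1 13.7] 78.5
[[-195.6, 116.2], [-202.4, 82.8], [-184.0, 104.4]]
gauge 0.69 [121. 140.] [-127.6   90.4] [36.7 70.2] 69.6
[[-156.0, 113.9], [-164.8, 85.2], [-112.7, 65.6], [-98.2, 69.3], [-89.7, 95.7], [-133.6, 112.1]]
carriage 0.73 [334. 338.] [  0.2 -49.8] [104.9 108.2] 0.1
handle 0.75 [336. 378.] [  1.3 -37.1] [28.  46.8] 1.0
lip 0.75 [337. 133.] [ 0.3 95.6] [ 16.3 109.3] 90.0
```

The gauge now stands at spreader (0, 52.5) mm, square, with about 3 mm to the plate. Next, shut the fingers and go behind the handle to push the blade closed.

play_rows(series=[{"fingers":1,"turn":0,"dx":1,"dy":-11,"dz":0},{"fingers":1,"turn":0,"dx":1,"dy":-11,"dz":0},{"fingers":1,"turn":0,"dx":1,"dy":-11,"dz":0},{"fingers":1,"turn":0,"dx":1,"dy":-11,"dz":0},{"fingers":1,"turn":0,"dx":1,"dy":-11,"dz":0},{"fingers":1,"turn":0,"dx":1,"dy":-11,"dz":0},{"fingers":1,"turn":0,"dx":1,"dy":-11,"dz":0},{"fingers":1,"turn":0,"dx":1,"dy":-11,"dz":0},{"fingers":1,"turn":0,"dx":1,"dy":-11,"dz":0},{"fingers":1,"turn":0,"dx":1,"dy":-11,"dz":0},{"fingers":1,"turn":0,"dx":0,"dy":-11,"dz":0},{"fingers":1,"turn":0,"dx":0,"dy":-11,"dz":0},{"fingers":1,"turn":0,"dx":0,"dy":0,"dz":0},{"fingers":1,"turn":0,"dx":0,"dy":0,"dz":0},{"fingers":1,"turn":0,"dx":0,"dy":0,"dz":0}])

```text
clock: 23.55
position: [0.6298, -0.1128, 0.1346]
ee_rot: [-0.005, 0.999, 0.027, -0.022]
contact_force: [-0.2, -0.3, 1.1]
width: 0.0003
```

play_rows(series=[{"fingers":1,"turn":0,"dx":0,"dy":0,"dz":-8},{"fingers":1,"turn":0,"dx":0,"dy":0,"dz":-8},{"fingers":1,"turn":0,"dx":0,"dy":0,"dz":-8},{"fingers":1,"turn":0,"dx":0,"dy":0,"dz":-8},{"fingers":1,"turn":0,"dx":0,"dy":0,"dz":-8},{"fingers":1,"turn":0,"dx":0,"dy":0,"dz":-8},{"fingers":1,"turn":0,"dx":0,"dy":0,"dz":-8},{"fingers":1,"turn":0,"dx":0,"dy":0,"dz":-8},{"fingers":1,"turn":0,"dx":0,"dy":0,"dz":-8},{"fingers":1,"turn":0,"dx":0,"dy":0,"dz":-8},{"fingers":1,"turn":0,"dx":0,"dy":0,"dz":-6},{"fingers":1,"turn":0,"dx":0,"dy":0,"dz":0},{"fingers":1,"turn":0,"dx":0,"dy":0,"dz":0}])

```text
clock: 24.63
position: [0.6279, -0.1087, 0.0369]
ee_rot: [-0.006, 0.999, 0.029, -0.024]
contact_force: [0.1, 0.4, -0.3]
width: -0.0003
```

play_rows(series=[{"fingers":1,"turn":0,"dx":0,"dy":0,"dz":5},{"fingers":1,"turn":0,"dx":0,"dy":0,"dz":5},{"fingers":1,"turn":0,"dx":0,"dy":4,"dz":1},{"fingers":1,"turn":0,"dx":0,"dy":6,"dz":0},{"fingers":1,"turn":0,"dx":-0.3,"dy":6,"dz":0},{"fingers":1,"turn":0,"dx":-0.3,"dy":5,"dz":0},{"fingers":1,"turn":0,"dx":-0.3,"dy":4,"dz":0},{"fingers":1,"turn":0,"dx":-0.3,"dy":4,"dz":0},{"fingers":1,"turn":0,"dx":-0.3,"dy":4,"dz":0}])

```text
clock: 25.38
position: [0.6283, -0.073, 0.0523]
ee_rot: [-0.005, 0.999, 0.029, -0.021]
contact_force: [-0.7, -0.8, 0.3]
width: -0.0002
```

play_rows(series=[{"fingers":1,"turn":0,"dx":-0.2,"dy":4,"dz":-1},{"fingers":1,"turn":0,"dx":-0.2,"dy":4,"dz":-1},{"fingers":1,"turn":0,"dx":-0.2,"dy":4,"dz":0},{"fingers":1,"turn":0,"dx":-0.2,"dy":4,"dz":0},{"fingers":1,"turn":0,"dx":-0.2,"dy":4,"dz":0},{"fingers":1,"turn":0,"dx":-0.2,"dy":4,"dz":0}])

```text
clock: 25.88
position: [0.6273, -0.0521, 0.0504]
ee_rot: [-0.0, 0.999, 0.031, -0.021]
contact_force: [0.1, -5.1, 0.5]
width: 0.0001
```

Drag of 5 N is felt, so the play is taken up and the blade is moving.

play_rows(series=[{"fingers":1,"turn":0,"dx":-0.2,"dy":4,"dz":0},{"fingers":1,"turn":0,"dx":-0.2,"dy":4,"dz":0},{"fingers":1,"turn":0,"dx":-0.2,"dy":4,"dz":0},{"fingers":1,"turn":0,"dx":-0.2,"dy":3,"dz":0},{"fingers":1,"turn":0,"dx":-0.2,"dy":2,"dz":0}])

```text
clock: 26.3
position: [0.6267, -0.0418, 0.0506]
ee_rot: [0.007, 0.999, 0.031, -0.021]
contact_force: [-0.4, -3.7, -0.1]
width: -0.0002
```

```bash
cat > g.py <<'E'
from h import *
im=shot("wrist"); print(im["st"]["clock"],im["st"]["position"],im["st"]["contact_force"].round(1))
y=np.radians(3.3);R=np.array([[np.cos(y),-np.sin(y)],[np.sin(y),np.cos(y)]])
def sp(uv,z): return ((onz(im,uv,z)[:,:2]-[.6253,.002])@R*1000).round(1)
for l,z in (("gauge",.054),("carriage",.048),("handle",.103),("lip",.048)):
    for m in masks_of(im,l)[:2]:
        c=max(cv2.findContours(m["region"].astype(np.uint8),0,2)[0],key=cv2.contourArea)[:,0]
        P=sp(c,z); print(l,round(m["p"],2),P.min(0),P.max(0))
E
python3 g.py
```

```text
26.3 [ 0.62674769 -0.04175075  0.05056032] [-0.4 -3.7 -0.1]
gauge 0.93 [-16.7  19.6] [17.7 63.7]
gauge 0.57 [-117.4   53.8] [-84.8  64.2]
carriage 0.82 [-53.1 -58.2] [53.4 13.6]
handle 0.83 [-12.2 -30.2] [14.1 -2. ]
```

play_rows(series=[{"fingers":1,"turn":0,"dx":-0.2,"dy":3,"dz":0},{"fingers":1,"turn":0,"dx":-0.2,"dy":3,"dz":0},{"fingers":1,"turn":0,"dx":-0.2,"dy":3,"dz":0}])

```text
clock: 26.8
position: [0.6263, -0.0349, 0.0506]
ee_rot: [0.008, 0.999, 0.031, -0.021]
contact_force: [0.2, -5.7, -0.1]
width: 0.0002
```

play_rows(series=[{"fingers":1,"turn":0,"dx":-0.1,"dy":2,"dz":0}])

```text
clock: 26.88
position: [0.6263, -0.0333, 0.0506]
ee_rot: [0.008, 0.999, 0.031, -0.021]
contact_force: [-0.2, -6.0, 0.6]
width: -0.0001
```

play_rows(series=[{"fingers":1,"turn":0,"dx":-0.1,"dy":2,"dz":0}])

```text
clock: 26.97
position: [0.6261, -0.0319, 0.0506]
ee_rot: [0.009, 0.999, 0.031, -0.021]
contact_force: [-0.1, -5.8, -0.2]
width: 0.0002
```

play_rows(series=[{"fingers":1,"turn":0,"dx":-0.1,"dy":2,"dz":0}])

```text
clock: 27.05
position: [0.6261, -0.0306, 0.0507]
ee_rot: [0.009, 0.999, 0.031, -0.021]
contact_force: [0.4, -4.8, -0.7]
width: -0.0001
```

play_rows(series=[{"fingers":1,"turn":0,"dx":-0.1,"dy":2,"dz":0}])

```text
clock: 27.13
position: [0.626, -0.0292, 0.0506]
ee_rot: [0.01, 0.999, 0.031, -0.021]
contact_force: [-0.4, -5.6, 0.5]
width: 0.0001
```

play_rows(series=[{"fingers":1,"turn":0,"dx":-0.1,"dy":2,"dz":0}])

```text
clock: 27.22
position: [0.626, -0.0289, 0.0507]
ee_rot: [0.011, 0.999, 0.031, -0.021]
contact_force: [0.1, -10.7, -0.1]
width: 0.0005
```

```bash
python3 g.py
```

```text
27.2167 [ 0.62599907 -0.02890131  0.05072432] [  0.1 -10.7  -0.1]
gauge 0.8 [-16.8  24.1] [17.5 76.4]
carriage 0.77 [-52.9 -45.1] [53.4 26.5]
handle 0.72 [-12.2 -17. ] [13.8 11.5]
```

Contact: the force rose to 10.7 N and motion stopped. One last push for about 15 N at the handle, being 10 N nip plus 5 N drag.

play_rows(series=[{"fingers":1,"turn":0,"dx":0,"dy":2.6,"dz":0}])

```text
clock: 27.55
position: [0.626, -0.0291, 0.0508]
ee_rot: [0.013, 0.999, 0.031, -0.021]
contact_force: [-0.9, -12.1, 0.6]
width: 0.0002
```

```bash
python3 -c "
from rig import *
for i in range(3):
  s=get_state();print(s['clock'],s['position'],s['contact_force'].round(1)); get_image('side')"
```

```text
27.55 [ 0.6259691  -0.02906903  0.05075029] [ -0.9 -12.1   0.6]
27.6 [ 0.6259889  -0.02910555  0.05077875] [ -0.5 -10.6  -0.1]
27.65 [ 0.62599916 -0.02909477  0.05077469] [  0.7 -10.2  -0.1]
```

play_rows(series=[{"fingers":1,"turn":0,"dx":0,"dy":3.4,"dz":0}])

```text
clock: 27.78
position: [0.626, -0.0293, 0.0509]
ee_rot: [0.016, 0.999, 0.032, -0.021]
contact_force: [-0.3, -13.8, -0.3]
width: 0.0
```

```bash
python3 -c "
from rig import *
for i in range(3):
  s=get_state();print(s['clock'],s['position'],s['contact_force'].round(1)); get_image('side')"
```

```text
27.7833 [ 0.62600414 -0.02927591  0.05085116] [ -0.3 -13.8  -0.3]
27.8333 [ 0.62597759 -0.02931882  0.05085077] [  0.3 -12.6   0.2]
27.8833 [ 0.62602686 -0.0293119   0.05084557] [  0.5 -12.6   0.8]
```

play_rows(series=[{"fingers":1,"turn":0,"dx":0,"dy":3.9,"dz":0}])

```text
clock: 28.02
position: [0.626, -0.0296, 0.0509]
ee_rot: [0.019, 0.999, 0.032, -0.021]
contact_force: [0.4, -14.0, -0.1]
width: -0.0002
```

```bash
python3 -c "
from rig import *
for i in range(3):
  s=get_state();print(s['clock'],s['position'],s['contact_force'].round(1)); get_image('side')"
```

```text
28.0167 [ 0.62600464 -0.02959844  0.0509342 ] [  0.4 -14.   -0.1]
28.0667 [ 0.62601389 -0.02959908  0.05093584] [ -0.5 -14.   -0.4]
28.1167 [ 0.62600668 -0.02963469  0.05094355] [ -0.5 -14.   -1.4]
```

play_rows(series=[{"fingers":1,"turn":0,"dx":0,"dy":4.3,"dz":0},{"fingers":1,"turn":0,"dx":0,"dy":4.3,"dz":0}])

```text
clock: 28.33
position: [0.626, -0.0303, 0.0512]
ee_rot: [0.027, 0.999, 0.033, -0.022]
contact_force: [-0.3, -14.9, -1.3]
width: 0.0001
```

14.9 N at the handle, so about 9.6 N of nip. Backing off in -y, then up.

play_rows(series=[{"fingers":1,"turn":0,"dx":0,"dy":-4,"dz":0},{"fingers":1,"turn":0,"dx":0.3,"dy":-8,"dz":0},{"fingers":1,"turn":0,"dx":0.3,"dy":-8,"dz":0},{"fingers":1,"turn":0,"dx":0.3,"dy":-8,"dz":0},{"fingers":1,"turn":0,"dx":0.3,"dy":-8,"dz":0},{"fingers":1,"turn":0,"dx":0.3,"dy":-8,"dz":0},{"fingers":1,"turn":0,"dx":0,"dy":-3,"dz":15},{"fingers":1,"turn":0,"dx":0,"dy":0,"dz":20},{"fingers":1,"turn":0,"dx":0,"dy":0,"dz":20},{"fingers":1,"turn":0,"dx":0,"dy":0,"dz":20},{"fingers":1,"turn":0,"dx":0,"dy":0,"dz":20},{"fingers":1,"turn":0,"dx":0,"dy":0,"dz":20},{"fingers":1,"turn":0,"dx":0,"dy":0,"dz":0},{"fingers":1,"turn":0,"dx":0,"dy":0,"dz":0}])

```text
clock: 29.5
position: [0.6238, -0.0801, 0.1675]
ee_rot: [0.02, 0.999, 0.03, -0.026]
contact_force: [0.0, 1.3, -1.2]
width: -0.0
```

```bash
python3 g.py
```

```text
29.5 [ 0.62376303 -0.08010252  0.16753271] [ 0.   1.3 -1.2]
gauge 0.71 [-16.1  24.2] [17.1 49.6]
carriage 0.76 [-51.6 -46. ] [52.7 24.7]
handle 0.97 [-14.1 -19. ] [14.8 -0.3]
```

```bash
python3 - <<'E'
from h import *
y=np.radians(3.3);R=np.array([[np.cos(y),-np.sin(y)],[np.sin(y),np.cos(y)]])
for n in("scene","side"):
  im=shot(n)
  for l,z in(("gauge",.054),("lip",.048),("carriage",.048)):
    for m in masks_of(im,l)[:4]:
      v,u=np.nonzero(m["region"]); P=(onz(im,np.c_[u,v],z)[:,:2]-[.6253,.002])@R*1000
      if abs(P[:,0].mean())<40: print(n,l,round(m["p"],2),P.min(0).round(),P.max(0).round(),P.mean(0).round())
print(im["st"]["clock"],im["st"]["contact_force"])
E
```

```text
scene gauge 0.76 [-16.  22.] [37. 85.] [11. 53.]
scene lip 0.87 [-53.  83.] [ 69. 101.] [ 4. 93.]
side gauge 0.82 [-27.  21.] [20. 90.] [-4. 56.]
side lip 0.54 [-60.  65.] [ 27. 107.] [-27.  89.]
side lip 0.46 [-58. -64.] [49. 42.] [ -4. -16.]
side lip 0.27 [-22.  31.] [19. 93.] [-2. 63.]
side carriage 0.72 [-57. -63.] [50. 41.] [ -3. -16.]
29.95 [-0.36944445 -0.19399346  0.16927872]
```

Gauge spans about 22–88 mm between the blade and the plate, upright and centred. Handing in.

```bash
python3 -c "
from rig import *
print(sign_off())"
```

```text
the job is handed in; nothing more can be done
None
```

I set the spreader gap with the long brown gauge and handed the job in at about 30 s of robot time; no verdict was reported.

**What was done:** I pinched the handle and drew the blade back about 49 mm. I stood the gauge flat and lengthways at the middle of the lip, about 3 mm off the plate. Then I pushed the handle from behind with shut fingers, taking up the play and about 5 N of drag, until the blade met the gauge. The last push read 14.9 N at the handle, about 9.5 N on the gauge, and I backed straight off.

**Last checks:**
- **Blade and gauge:** the blade face (24–25 mm along the spreader) meets the gauge's rear end (24 mm). The gauge's front end falls within 85–90 mm, and the plate is at about 88 mm.
- **Handle:** it stands about 34 mm behind the blade face, so the play is taken up towards the gauge.
- **Arm:** it is clear of everything, with contact force near zero.

**What disagreed or went wrong:**
- **Fingertips:** they appeared about 30 mm shorter than stated relative to the reported tool point. My first grasp closed on top of the handle post, and the arm then pressed down on it briefly. I corrected the height for every later grasp.
- **Tool lean:** the tool picked up a lean of up to about 5° after fast or loaded moves. The gauge still measured square after I placed it.
- **Refused move:** one call was refused for missing keys; nothing moved.
- **Final wrist picture:** its gauge outline stopped short, at 50 mm. I used the scene and side cameras for the gauge's front end, and those are only good to a few mm.
- **Nip after letting go:** I could not measure it once the arm had left. The 9.5 N is from the push itself.

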